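# Put the lock spray away in the cabinet door

## Task

Swing the small bench cabinet's blue door wide open by its handle, stand the red spray can with the white cap upright in the metal rack on the inside of the door, let go of it, then close the door fully. Leave the other things on the bench where they are.

Things in the scene. Friction and masses are not known exactly. Their poses are not given: they have to be found in the camera images.
- cabinet: Grey steel cabinet, fixed on the bench (it does not shift): 170 deep (its x) by 230 wide (its y) by 270 high. Origin: centre of its underside. Its x axis points into the cabinet, away from the robot; the front with the blue door faces its -x. The opening behind the door is 214 wide; a header rail flush with the door bounds it above, at height 252.
- door (a joint): Angle of the blue door, rad: 0 closed, grows as its free edge swings out towards the robot, stop at 1.75. Vertical hinge at the door's left edge (cabinet's +y side); opens clockwise seen from above. Light hinge friction (0.15 N m, about 1 N at the handle), no spring or latch: it stays where it is left. May start a hair ajar.
- hinge (a point): On the vertical hinge axis at the door's top edge (250 above the bench); frame turns with the door, parallel to the cabinet's when closed. -y runs along the panel to the free edge, +x points to the inside. Panel: 220 long (y 0 to -220), 15 thick (x 0 outer to 15 inner face), from 10 to 250 above the bench.
- pull (a point): Door handle: upright round steel bar, 12 diameter, 100 long, axis 40 in front of the door's outer face, 192 from the hinge along the panel. This point: on the bar's axis, 225 above the bench, 20 below its top end. Two 8 thick posts join it to the door 25 and 72 below it: the top 40 is free to pinch from above. Turns with the door; axes as hinge.
- rack (a point): Centre of the rack's floor on the door's inside, 100 above the bench; axes as hinge. Open-topped aluminium tray, inside 62 (x) by 120 (y, along the panel), walls 4 thick, 40 high. The panel is 31 away towards -x and rises 150 above the rack floor: room for fingers along the panel (y), little across it (x). It goes inside the cabinet as the door closes; the can then has 17 free above.
- can: Red spray can with yellow band and full-width white cap: straight cylinder 44 diameter, 135 high, about 0.15 kg, standing on the bench. Origin: centre of its underside, z axis along the can. Stands in one of two places to the right of the cabinet door; the padlock has the other.
- padlock: Brass padlock standing on the bench, body 30 by 56 by 48 high, steel shackle up to 83. Origin: centre of its underside. Leave alone.
- pot: Blue ceramic cup without handle, 72 diameter, 70 high, on the bench to the left. Origin: centre of its underside. Leave alone.
- driver: Screwdriver lying on the bench nearer the robot on the right, 180 long, about 30 high. Origin: middle of its length, on the bench. Leave alone.
There are look-alikes about, which are no part of the job. What is shaped like the can but green, pink or purple is not meant.

How it is judged:
By the outcome, as a careful person would: the job done as asked, in the order asked, and still so for the second after the job is handed in, with the robot touching nothing.
It also fails if it takes over 72 s, if anything falls off the work surface, if the arm or the gripper's body presses on something with over 40 N, if the wrist force passes 120 N, or if a joint passes its speed limit or range.

## Robot

A 7-joint arm with a two-finger parallel gripper is mounted at the origin on the work surface. World frame = base frame: x ahead of the robot, y to its left, z up, the work surface at z = 0. Lengths are in m, angles in rad, forces in N, time in s.
With the tool pointing down it reaches from about 0.425 to 0.875 m from the base axis. Payload 9.9 kg.
Tool frame: the origin (TCP) lies on the centre line of the jaws, within the pads' length; the fingertips stand 8 mm ahead of it and the grasp point (between the pads) lies 11 mm behind it; z points along the fingers, y is the line along which they close (so a half turn about z gives the same grasp; the last joint's range is limited). The gripper opens to 85 mm and grips with 20 to 120 N. Pads are 22 mm wide; open, the fingers measure 114 mm over their backs; the gripper's body (76 mm by 85 mm) begins 54 mm behind the grasp point. The pads swing forward as they close: fully open they stand 13 mm farther back than shut.
Start: joints at [1.195, 0.576, 0.025, 1.437, -0.015, 1.129, -0.057], TCP at [0.194, -0.646, 0.239] pointing down, gripper open.
Joint ranges: [-2.76, 2.76], [-0.34, 2.15], [-1.52, 1.57], [0.19, 2.46], [-1.09, 4.23], [0.17, 1.99], [-2.82, 2.82]. Speed limits (rad/s): [2.22, 2.22, 3.01, 3.01, 3.14, 3.14, 3.14].

## Interface

Orientations are given as a rotation vector (axis times angle).
In Python, from cell import readout, optics, robot gives the robot as it stands.
- The arm moves only by the tool servo_tool, never from a script. Its argument "series" is a list of rows, each a list of 7 numbers: the shift along the tool's x, y, z in m, then the turn, a rotation vector about the tool's x, y, z in rad, then the closure, from 0 (fully open) to 1 (shut). A call has 1 to 10 rows; each row shifts and turns the commanded pose from where the row before left it, along the tool's axes as they then stand; what a row does not reach is not made up. A row lasts 1/12 s, in which the tool goes at most 41.7 mm and 7.16 degrees, less where a joint would pass 70% of its speed; a pose out of reach is approached as far as the arm can. A call with a gripper value outside its range is refused whole. The fingers move at their own pace and stop on an object; "newtons" is the grip in N (left out, the last holds). Time passes only in rows, so rows that do not move let the fingers close. It gives the time, the measured TCP pose, the force, the opening and the grip force at its end, in the units of the state.
- readout.get_obs(): the state, without advancing time (a new reading comes with each control period).
- optics.grab_frame(name): name is "side" or "top" or "wrist"; returns a dict with "color" (384x512x3 uint8, red, green, blue), "K" (3x3 intrinsics, pixels), "R" (3x3) and "t" (3): a world point X has camera coordinates R X + t. Camera axes: x right, y down, z forward; pixel columns grow to the right and rows downward; lengths in m; the calibration is good to about 2 mm. A picture is of the moment at which its call begins. There is no depth.
- robot.job_done(): hands the job in; it is judged then, once.
The state is a dict: "time_s": time; "joints": joint angles; "qd": joint speeds; "effort": joint torques, N m; "ee_pos": TCP position; "eef_rot": TCP orientation; "force": force on the tool from outside, world axes, zero at the start; "moment": the same for the moment, N m; "gripper_width": finger opening in m; "grip_force": force on a finger pad.
Only numpy, scipy, OpenCV 4.12 (cv2) and the standard library are available. Lean on these libraries where they do the work, as an engineer would, in place of code of your own. Each camera call takes 0.05 s, during which the arm holds its last target. There are 200 camera calls.

## Working session

There is one attempt and no reset: what is moved stays moved. The work goes in short steps, Python scripts to look and compute and a tool call to move; the robot and the scene stay as the last step left them, time stands still between calls to the robot, and variables do not carry over. Pictures are saved under pics/ and viewed, at most 10 in all, crops included, and the job is handed in when it is done.

Besides the shell and the picture viewer there is one more tool, called after "Call:" as name(argument=value, ...), one argument or row to a line, values as JSON. servo_tool: Moves the arm, as the interface text tells. Its arguments: {"type":"object","properties":{"series":{"type":"array","items":{"type":"array","items":{"type":"number"}}},"newtons":{"type":"number"}},"required":["series"]}

```bash
mkdir -p pics; ls
python3 - <<'E'
from cell import readout, optics, robot
import cv2, numpy as np
o=readout.get_obs()
for k in ("time_s","ee_pos","eef_rot","gripper_width","force"): print(k,np.round(o[k],4))
np.set_printoptions(precision=4,suppress=True)
ims={}
for n in ("side","top","wrist"):
    f=optics.grab_frame(n); cv2.imwrite(f"pics/{n}0.png",f["color"][:,:,::-1]); print(n,f["K"].tolist(),f["R"].round(4).tolist(),f["t"].round(4).tolist(), (-f["R"].T@f["t"]).round(3))
    np.savez(f"pics/{n}0.npz",K=f["K"],R=f["R"],t=f["t"])
a=cv2.imread("pics/side0.png");b=cv2.imread("pics/top0.png")
cv2.imwrite("pics/st0.png",cv2.resize(np.vstack([a,b]),None,fx=.78,fy=.78))
E
```

```text
pics
time_s 0.0
ee_pos [ 0.1941 -0.646   0.2385]
eef_rot [-3.1066e+00 -4.5650e-01  5.0000e-04]
gripper_width 0.0853
force [-0.147   0.1277  0.8714]
side [[411.2672521992459, 0.0, 253.9984514806529], [0.0, 411.2672521992459, 188.06354899807243], [0.0, 0.0, 1.0]] [[-0.9839, 0.1789, -0.004], [0.1479, 0.8007, -0.5805], [-0.1006, -0.5717, -0.8143]] [0.5384, 0.0378, 1.4332] [0.668 0.693 1.191]
top [[464.4794112239604, 0.0, 258.5252035214366], [0.0, 464.4794112239604, 195.05615915433472], [0.0, 0.0, 1.0]] [[-0.0016, -1.0, 0.0009], [-0.9984, 0.0015, -0.0564], [0.0564, -0.001, -0.9984]] [-0.0163, 0.5378, 1.6423] [ 0.444 -0.016  1.67 ]
wrist [[338.35071922470587, 0.0, 253.15996502940476], [0.0, 338.35071922470587, 192.86072722836565], [0.0, 0.0, 1.0]] [[0.2872, -0.9579, -0.0009], [-0.9062, -0.272, 0.3238], [-0.3105, -0.0921, -0.9461]] [-0.6743, -0.043, 0.382] [ 0.273 -0.622  0.375]
```

Run:
```python
import cv2
for n in ("side","top"): cv2.imwrite(f"pics/{n}0b.png",cv2.resize(cv2.imread(f"pics/{n}0.png"),None,fx=1.5,fy=1.5,interpolation=cv2.INTER_CUBIC))
```

```text
(no output)
```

View pics/side0b.png

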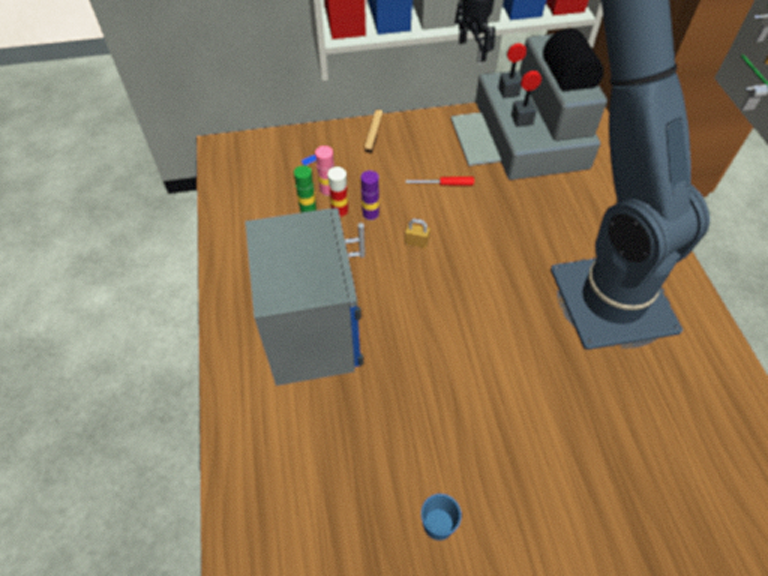

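View pics/top0b.png

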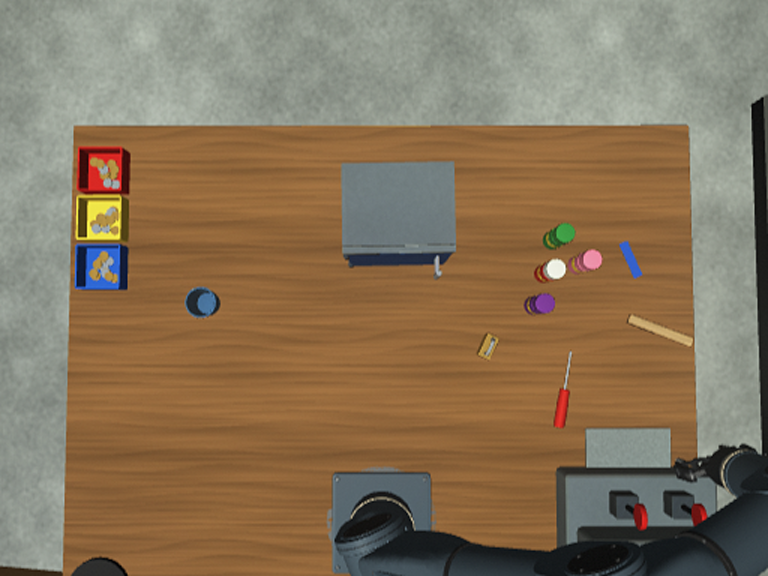

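Side view (1.5x pixels): green can (305,190), pink (325,170), red with white cap (339,192), purple (370,195). Only the one at (339,192), which is at (552,270) in the top view, has a red body, yellow band and white cap, so that is the can. The padlock is at (417,234), the handle at (361,240), the cup at (441,515) and the screwdriver at (440,181). I'll confirm the can and measure in enlarged crops.

Run:
```python
import cv2
def crop(n,x0,y0,x1,y1,s):
    c=cv2.resize(cv2.imread(f"pics/{n}0.png")[y0:y1,x0:x1],None,fx=s,fy=s,interpolation=cv2.INTER_CUBIC)
    for x in range((x0//10+1)*10,x1,10):
        h=10 if x%50==0 else 5; X=int((x-x0+.5)*s); cv2.line(c,(X,0),(X,h),(0,255,255),1)
        if x%20==0: cv2.putText(c,str(x),(X-12,22),0,.38,(0,255,255),1)
    for y in range((y0//10+1)*10,y1,10):
        Y=int((y-y0+.5)*s); cv2.line(c,(0,Y),(6,Y),(0,255,255),1)
        if y%20==0: cv2.putText(c,str(y),(8,Y+4),0,.38,(0,255,255),1)
    cv2.imwrite(f"pics/{n}_crop.png",c)
crop("side",160,90,290,260,3.5)
crop("top",222,100,402,200,4.4)
```

```text
(no output)
```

View pics/side_crop.png

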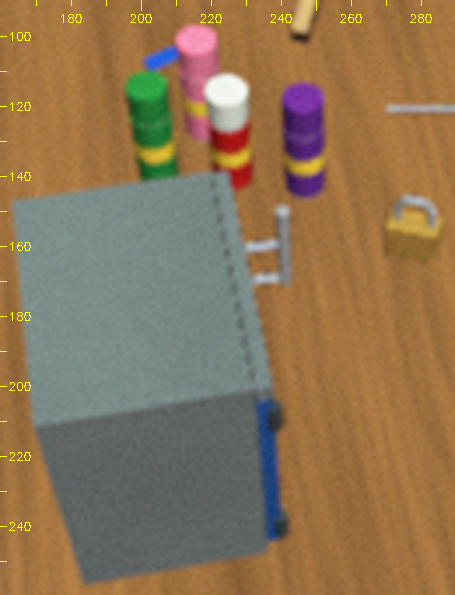

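View pics/top_crop.png

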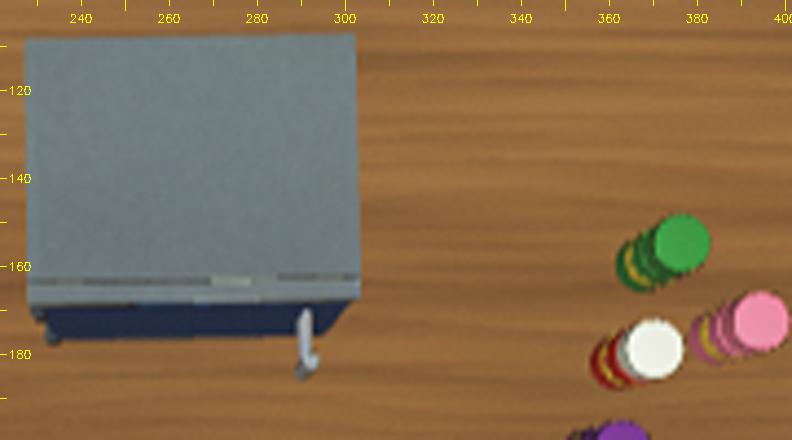

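Confirmed in the crops: the red can with white cap has its cap centre at side (224.4,115.5) and top (370.6,179.0). The bar's top end is at side (240.4,148.9) and top (292.4,180.6). Now I'll triangulate these and the roof corners.

```bash
cat > geo.py <<'E'
import numpy as np
from scipy.optimize import least_squares
def cam(n): d=np.load(f"pics/{n}.npz"); return d["K"],d["R"],d["t"]
def proj(c,X): K,R,t=c; p=K@(R@np.asarray(X)+t); return p[:2]/p[2]
def tri(obs):  # [(cam,uv),...]
    r=least_squares(lambda X:np.concatenate([proj(c,X)-uv for c,uv in obs]),[.6,-.1,.2]); return r.x,r.fun
def onz(c,uv,z):
    K,R,t=c; C=-R.T@t; d=R.T@np.linalg.solve(K,[*uv,1]); return C+d*(z-C[2])/d[2]
E
python3 - <<'E'
from geo import *
np.set_printoptions(precision=4,suppress=True)
S,T=cam("side0"),cam("top0")
s=lambda x,y:np.array([x/3.5+160-.5+.0,y/3.5+90-.5]); t=lambda x,y:np.array([x/4.4+222-.5,y/4.4+100-.5])
P={"cap":(s(227,91),t(656,350)),"bar":(s(283,208),t(312,357)),"BL":(s(37,424),t(25,40)),"BR":(s(12,201),t(355,33)),"FR":(s(230,172),t(360,298)),"FL":(s(268,390),t(29,303))}
for k,(a,b) in P.items():
    X,f=tri([(S,a),(T,b)]); print(k,X,f.round(1), onz(T,b,X[2].round(2)))
E
```

```text
cap [ 0.5846 -0.3904  0.129 ] [ 0.1  0.   0.  -0.1] [ 0.5841 -0.3901  0.13  ]
bar [ 0.5676 -0.1208  0.2472] [-0.4 -0.  -0.1  0.4] [ 0.5686 -0.121   0.25  ]
BL [0.7868 0.0784 0.2708] [-0.2 -0.  -0.   0.2] [0.7877 0.0783 0.27  ]
BR [ 0.7929 -0.1507  0.2694] [ 0.1  0.   0.  -0.1] [ 0.7923 -0.1506  0.27  ]
FR [ 0.6074 -0.153   0.2662] [-0.2 -0.  -0.   0.2] [ 0.6076 -0.1528  0.27  ]
FL [0.6074 0.0751 0.263 ] [ 0.6  0.1  0.2 -0.7] [0.6056 0.0758 0.26  ]
```

Heights agree with the text: cap 0.129 against 0.135, bar top 0.247 against 0.245, roof 0.27. The bar is 40 mm in front of the door face at x≈0.607. Next I'll turn the tool square to the world and fly above the handle for a wrist look.

Call:
servo_tool(
  series=[
    [0,0,-0.03,0,0,0.0973,0.3],
    [0,0,-0.03,0,0,0.0973,0.3],
    [0,0,-0.03,0,0,0.0973,0.3],
    [0.017,-0.029,0,0,0,0,0.3],
    [0.017,-0.029,0,0,0,0,0.3],
    [0.017,-0.029,0,0,0,0,0.3],
    [0.017,-0.029,0,0,0,0,0.3],
    [0.017,-0.029,0,0,0,0,0.3],
    [0.017,-0.029,0,0,0,0,0.3],
    [0.017,-0.029,0,0,0,0,0.3],
  ],
)

```text
time_s: 0.98
ee_pos: [0.3137, -0.4418, 0.3292]
eef_rot: [-3.141, 0.0, 0.0]
force: [0.4, 0.2, -0.1]
gripper_width: 0.0597
grip_force: 0.0
```

Call:
servo_tool(
  series=[
    [0.017,-0.029,0,0,0,0,0.3],
    [0.017,-0.029,0,0,0,0,0.3],
    [0.017,-0.029,0,0,0,0,0.3],
    [0.017,-0.029,0,0,0,0,0.3],
    [0.017,-0.029,0,0,0,0,0.3],
    [0.017,-0.029,0,0,0,0,0.3],
    [0.017,-0.029,0,0,0,0,0.3],
    [0.017,-0.029,0,0,0,0,0.3],
    [0.017,-0.029,0,0,0,0,0.3],
    [0.0,0,0,0,0,0,0.3],
  ],
)

```text
time_s: 1.82
ee_pos: [0.4694, -0.1756, 0.3292]
eef_rot: [-3.138, -0.014, -0.002]
force: [1.3, 0.6, -0.4]
gripper_width: 0.06
grip_force: 0.0
```

Run:
```python
from cell import readout, optics
import cv2
from geo import *
f=optics.grab_frame("wrist"); np.savez("pics/wrist1.npz",K=f["K"],R=f["R"],t=f["t"])
cv2.imwrite("pics/wrist1.png",cv2.resize(f["color"][:,:,::-1],None,fx=1.5,fy=1.5,interpolation=cv2.INTER_CUBIC))
W=cam("wrist1")
o=readout.get_obs();print(o["ee_pos"].round(4) if hasattr(o["ee_pos"],"round") else o["ee_pos"],o["joints"])
for n,X in dict(bar=(.5676,-.1208,.2472),FR=(.607,-.153,.27)).items(): print(n,proj(W,X).round(1),(proj(W,X)*1.5).round())
```

```text
[ 0.4678 -0.1789  0.3291] [ 0.3449066   0.24083395 -0.09347826  1.73586725  0.02262857  1.16611542
 -1.3191798 ]
bar [162.6  49. ] [244.  73.]
FR [209.8 -40.5] [315. -61.]
```

View pics/wrist1.png

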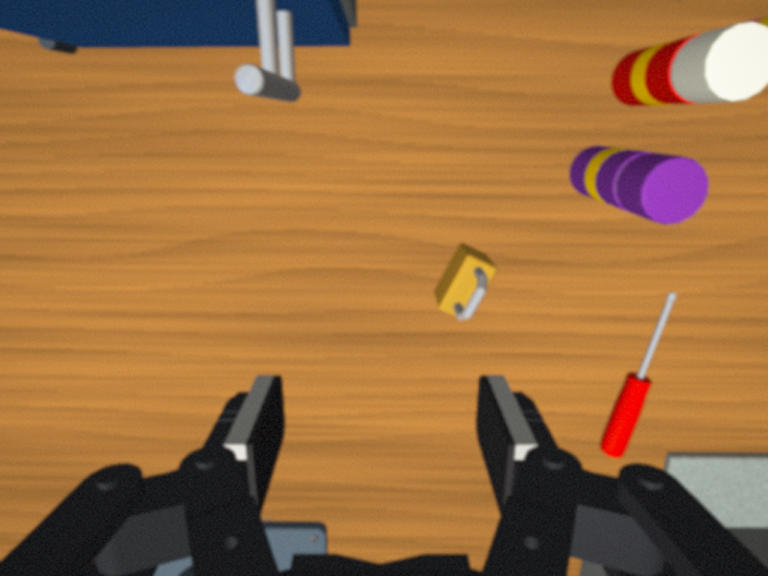

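The wrist picture shows the bar's top end at (249,80), the white cap centre at (737,62), and the purple can at (675,190), all in 1.5x pixels. Now I'll fuse these with the other views.

Run:
```python
from geo import *
np.set_printoptions(precision=4,suppress=True)
S,T,W=cam("side0"),cam("top0"),cam("wrist1")
s=lambda x,y:np.array([x/3.5+160-.5,y/3.5+90-.5]); t=lambda x,y:np.array([x/4.4+222-.5,y/4.4+100-.5]); w=lambda x,y:np.array([x/1.5-.2,y/1.5-.2])
print(tri([(S,s(283,208)),(T,t(312,357)),(W,w(249,80))]), tri([(T,t(312,357)),(W,w(249,80))])[0],onz(W,w(249,80),.245))
print(tri([(S,s(227,91)),(T,t(656,350)),(W,w(737,62))]),onz(W,w(737,62),.135),onz(T,t(656,350),.135),onz(S,s(227,91),.135))
for n,a in dict(purple=(363,202),green=(376.6,155),pink=(394,172)).items(): print(n,onz(T,a,.135))
```

```text
(array([ 0.5656, -0.122 ,  0.245 ]), array([ 0.1696,  0.0489,  0.2203,  1.1319, -0.0282, -0.2328])) [ 0.5656 -0.1217  0.2437] [ 0.5655 -0.122   0.245 ]
(array([ 0.585 , -0.3904,  0.1296]), array([ 0.0138, -0.0828,  0.054 , -0.2683, -0.0294,  0.0547])) [ 0.5845 -0.387   0.135 ] [ 0.5836 -0.3889  0.135 ] [ 0.5855 -0.3845  0.135 ]
purple [ 0.5074 -0.3626  0.135 ]
green [ 0.6639 -0.4101  0.135 ]
pink [ 0.607 -0.467  0.135]
```

Bar at (0.566, -0.122, 0.245), can at (0.5845, -0.388, about 0.13). Going over the bar.

Call:
servo_tool(
  series=[
    [0.0245,-0.0143,0,0,0,0,0.4],
    [0.0245,-0.0143,0,0,0,0,0.4],
    [0.0245,-0.0143,0,0,0,0,0.4],
    [0.0245,-0.0143,0,0,0,0,0.4],
    [0,0,0,0,0,0,0.4],
    [0,0,0,0,0,0,0.4],
  ],
)

```text
time_s: 2.37
ee_pos: [0.5647, -0.1251, 0.3284]
eef_rot: [-3.141, -0.002, 0.002]
force: [-0.6, -0.8, -0.2]
gripper_width: 0.051
grip_force: 0.0
```

Call:
servo_tool(
  series=[
    [0.001,-0.003,0.026,0,0,0,0.4],
    [0,0,0.026,0,0,0,0.4],
    [0,0,0.026,0,0,0,0.4],
    [0,0,0.025,0,0,0,0.4],
    [0,0,0,0,0,0,0.4],
    [0,0,0,0,0,0,0.9],
    [0,0,0,0,0,0,1],
    [0,0,0,0,0,0,1],
    [0,0,0,0,0,0,1],
  ],
  newtons=40,
)

```text
time_s: 3.12
ee_pos: [0.5663, -0.1214, 0.2284]
eef_rot: [-3.141, -0.001, -0.005]
force: [-0.0, 6.5, 4.8]
gripper_width: 0.0106
grip_force: 39.1
```

Gripped (10.6 mm on the 12 mm bar). Work out the arc rows.

Run:
```python
from geo import *
b=np.array([.5663,-.1214]); H=np.array([.6053,.0708]); v=b-H
th=np.radians(np.r_[0,2,np.arange(6,101,5)]);
P=np.array([H+np.array([[np.cos(t),np.sin(t)],[-np.sin(t),np.cos(t)]])@v for t in th])
for t,p,d in zip(np.degrees(th)[1:],P[1:],np.diff(P,axis=0)): print(round(t),p.round(3),np.hypot(*p).round(3),(d*[1,-1]).round(4))
```

```text
2 [ 0.56 -0.12] 0.572 [-0.0067 -0.0015]
6 [ 0.546 -0.116] 0.559 [-0.0132 -0.0037]
11 [ 0.53 -0.11] 0.542 [-0.0161 -0.0058]
16 [ 0.515 -0.103] 0.525 [-0.0155 -0.0072]
21 [ 0.5   -0.095] 0.509 [-0.0148 -0.0085]
26 [ 0.486 -0.085] 0.493 [-0.014  -0.0098]
31 [ 0.473 -0.074] 0.479 [-0.0131 -0.011 ]
36 [ 0.461 -0.062] 0.465 [-0.0121 -0.0121]
41 [ 0.45  -0.049] 0.452 [-0.011  -0.0131]
46 [ 0.44  -0.035] 0.441 [-0.0098 -0.014 ]
51 [ 0.431 -0.02 ] 0.432 [-0.0086 -0.0148]
56 [ 0.424 -0.004] 0.424 [-0.0072 -0.0155]
61 [0.418 0.012] 0.418 [-0.0059 -0.0161]
66 [0.414 0.028] 0.415 [-0.0044 -0.0165]
71 [0.411 0.045] 0.413 [-0.003  -0.0168]
76 [0.409 0.062] 0.414 [-0.0015 -0.017 ]
81 [0.409 0.079] 0.417 [-0.     -0.0171]
86 [0.411 0.096] 0.422 [ 0.0015 -0.017 ]
91 [0.414 0.113] 0.429 [ 0.003  -0.0169]
96 [0.418 0.13 ] 0.438 [ 0.0044 -0.0165]
```

Call:
servo_tool(
  series=[
    [-0.0067,-0.0015,0,0,0,0,1],
    [-0.0132,-0.0037,0,0,0,0,1],
    [-0.0161,-0.0058,0,0,0,0,1],
    [-0.0155,-0.0072,0,0,0,0,1],
    [-0.0148,-0.0085,0,0,0,0,1],
    [-0.014,-0.0098,0,0,0,0,1],
  ],
)

```text
time_s: 3.62
ee_pos: [0.4852, -0.0871, 0.2282]
eef_rot: [3.14, -0.003, 0.007]
force: [1.2, -1.2, 7.9]
gripper_width: 0.0105
grip_force: 39.9
```

Call:
servo_tool(
  series=[
    [-0.0131,-0.011,0,0,-0.03,0,1],
    [-0.0121,-0.0121,0.0005,0,-0.03,0,1],
    [-0.011,-0.0131,0.0007,0,-0.03,0,1],
    [-0.0098,-0.014,0.001,0,-0.03,0,1],
    [-0.0086,-0.0148,0.001,0,-0.03,0,1],
    [-0.0072,-0.0155,0.001,0,-0.03,0,1],
  ],
)

```text
time_s: 4.12
ee_pos: [0.4202, -0.0071, 0.2274]
eef_rot: [3.125, -0.004, -0.288]
force: [-8.4, -5.4, 7.7]
gripper_width: 0.0105
grip_force: 42.6
```

Call:
servo_tool(
  series=[
    [-0.0059,-0.0161,0.001,0,0,0,1],
    [-0.0044,-0.0165,0.0008,0,0,0,1],
    [-0.003,-0.0168,0.0005,0,0,0,1],
    [-0.0015,-0.017,0,0,0,0,1],
    [0,-0.0171,0,0,0,0,1],
    [0.0015,-0.017,0,0,0,0,1],
  ],
)

```text
time_s: 4.62
ee_pos: [0.4077, 0.095, 0.2271]
eef_rot: [3.127, -0.001, -0.285]
force: [-5.0, -2.0, 6.8]
gripper_width: 0.0102
grip_force: 42.3
```

Call:
servo_tool(
  series=[
    [0.003,-0.0169,0,0,0,0,1],
    [0.0035,-0.013,0,0,0,0,1],
    [0,0,0,0,0,0,1],
    [0,0,0,0,0,0,0.65],
    [0,0,0,0,0,0,0.65],
    [0,0,0,0,0,0,0.65],
  ],
)

```text
time_s: 5.12
ee_pos: [0.416, 0.1247, 0.2255]
eef_rot: [3.129, -0.001, -0.281]
force: [-0.2, -0.6, 0.7]
gripper_width: 0.0297
grip_force: 0.0
```

Call:
servo_tool(
  series=[
    [0,0,-0.026,0,0,0,0.65],
    [0,0,-0.026,0,0,0,0.65],
    [0,0,-0.026,0,0,0,0.65],
    [0,0,-0.026,0,0.06,0,0.4],
    [0.01,0.03,0,0,0.06,0,0.3],
    [0.01,0.035,0,0,0.06,0,0.3],
    [0.01,0.035,0,0,0,0,0.3],
    [0,0,0,0,0,0,0.3],
  ],
)

```text
time_s: 5.78
ee_pos: [0.4648, 0.0175, 0.3261]
eef_rot: [3.138, -0.014, 0.003]
force: [-0.3, -0.2, 0.9]
gripper_width: 0.0599
grip_force: 0.0
```

Run:
```python
from cell import readout, optics
import cv2
from geo import *
for n in ("wrist","side","top"):
    f=optics.grab_frame(n); np.savez(f"pics/{n}2.npz",K=f["K"],R=f["R"],t=f["t"]); cv2.imwrite(f"pics/{n}2.png",f["color"][:,:,::-1])
o=readout.get_obs();print(np.round(o["ee_pos"],4),np.round(o["eef_rot"],3))
w=cv2.resize(cv2.imread("pics/wrist2.png")[:, 60:460],None,fx=1.25,fy=1.25)   # 500x480
s=cv2.resize(cv2.imread("pics/side2.png")[120:300,210:310],None,fx=2.6,fy=2.6,interpolation=cv2.INTER_CUBIC) # 260x468
c=np.zeros((480,770,3),np.uint8); c[:,:500]=w; c[:468,505:765]=s
cv2.imwrite("pics/c2.png",c)
```

```text
[0.4642 0.0248 0.3257] [-3.141e+00  3.000e-03  0.000e+00]
```

View pics/c2.png

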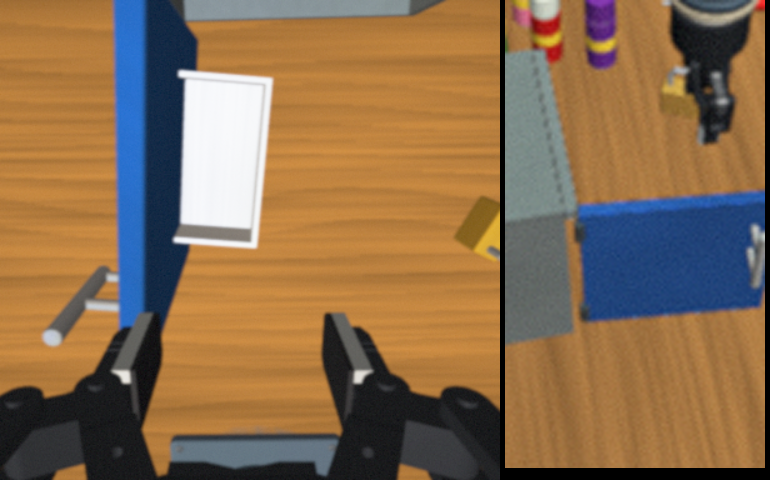

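Wrist view, in crop pixels: door open, rack rim corners at (179,71), (273,78), (257,247) and (174,240), bar top at (54,338). I'll measure the rack on the rim plane and check it with a second wrist view.

Run:
```python
from geo import *
np.set_printoptions(precision=4,suppress=True)
W=cam("wrist2"); w=lambda x,y:np.array([x/1.25+60-.1,y/1.25-.1])
C=np.array([onz(W,w(*p),.14) for p in [(179,71),(273,78),(257,247),(174,240)]]); print(C,C.mean(0))
print("sides",[np.linalg.norm(C[i]-C[(i+1)%4]).round(4) for i in range(4)])
b=onz(W,w(54,338),.245); H=np.array([.6053,.0708]); print("bar",b,np.linalg.norm(b[:2]-H))
d=b[:2]-H; th=np.arctan2(-.192,-.04)-np.arctan2(d[1],d[0]); print("th",np.degrees(th%(2*np.pi)))
long=(C[3]+C[2]-C[0]-C[1])[:2]; print("rack dir th",np.degrees(np.arctan2(-long[0],-long[1])))
th=th%(2*np.pi); R=np.array([[np.cos(th),np.sin(th)],[-np.sin(th),np.cos(th)]]); print("rack in hinge",R.T@(C.mean(0)[:2]-H))
```

```text
[[ 0.5654  0.0599  0.14  ]
 [ 0.5601 -0.0067  0.14  ]
 [ 0.4325  0.0044  0.14  ]
 [ 0.4393  0.0711  0.14  ]] [0.4993 0.0322 0.14  ]
sides [np.float64(0.0668), np.float64(0.1281), np.float64(0.0671), np.float64(0.1266)]
bar [0.4145 0.1277 0.245 ] 0.19913308124186513
th 94.8406436222874
rack dir th 95.02903756808992
rack in hinge [ 0.0474 -0.1023]
```

Call:
servo_tool(
  series=[
    [0.008,0.034,0,0,0,0,0.25],
    [0.008,0.034,0,0,0,0,0.25],
    [0.008,0.034,0,0,0,0,0.25],
    [0,0,0,0,0,0,0.25],
  ],
)

```text
time_s: 6.27
ee_pos: [0.489, -0.0826, 0.3252]
eef_rot: [3.139, -0.01, -0.001]
force: [-0.7, -0.3, 0.5]
gripper_width: 0.0639
grip_force: 0.0
```

Run:
```python
from cell import readout, optics
import cv2
from geo import *
for n in ("wrist","top"):
    f=optics.grab_frame(n); np.savez(f"pics/{n}3.npz",K=f["K"],R=f["R"],t=f["t"]); cv2.imwrite(f"pics/{n}3.png",f["color"][:,:,::-1])
W=cam("wrist3");T=cam("top3")
for p in [(.5654,.0599,.14),(.5601,-.0067,.14),(.4325,.0044,.14),(.4393,.0711,.14)]: print(proj(W,p).round(1),proj(T,p).round(1))
w=cv2.resize(cv2.imread("pics/wrist3.png")[0:230,0:260],None,fx=2,fy=2,interpolation=cv2.INTER_CUBIC)
t=cv2.resize(cv2.imread("pics/top3.png")[150:260,210:270],None,fx=4,fy=4,interpolation=cv2.INTER_CUBIC)
c=np.zeros((460,780,3),np.uint8); c[:,:520]=w; c[:440,530:770]=t; cv2.imwrite("pics/c3.png",c)
```

```text
[94.1 85.5] [235.2 184.6]
[168.3  91.1] [255.4 186.2]
[168.4 220.2] [252.1 224.9]
[102.7 214.6] [231.8 222.9]
```

View pics/c3.png

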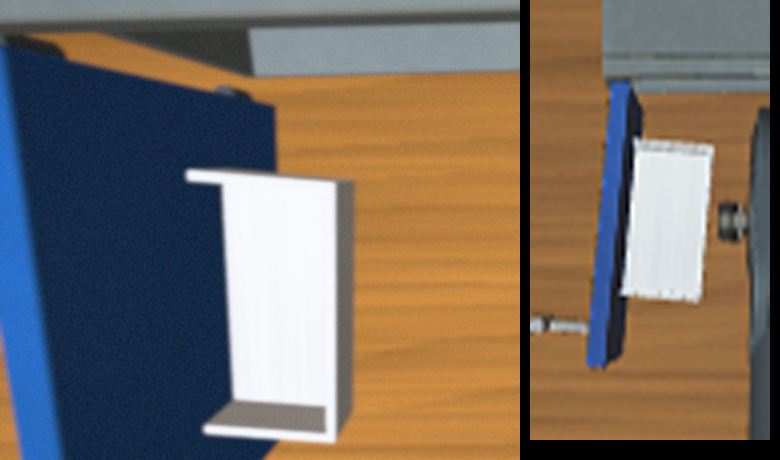

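Second wrist view: the rim corners appear at (93,86), (168,90.5), (168,220) and (102,215), against predictions of (94,85.5), (168,91), (168,220) and (103,215). The top view agrees too. So the rim is at z=0.14, the rack centre is about (0.499, 0.034) and the door is at about 95°. Going to the can.

Call:
servo_tool(
  series=[
    [0.0107,0.0345,0,0,0,0,0.2],
    [0.0107,0.0345,0,0,0,0,0.2],
    [0.0107,0.0345,0,0,0,0,0.2],
    [0.0107,0.0345,0,0,0,0,0.2],
    [0.0107,0.0345,0,0,0,0,0.2],
    [0.0107,0.0345,0,0,0,0,0.2],
    [0.0107,0.0345,0,0,0,0,0.2],
    [0.0107,0.0345,0,0,0,0,0.2],
    [0.0107,0.0345,0,0,0,0,0.2],
    [0,0,0,0,0,-0.118,0.2],
  ],
)

```text
time_s: 7.2
ee_pos: [0.5851, -0.3921, 0.3233]
eef_rot: [3.135, 0.177, -0.004]
force: [-1.7, 0.3, -1.9]
gripper_width: 0.0683
grip_force: 0.0
```

Call:
servo_tool(
  series=[
    [0,0,0,0,0,-0.118,0.2],
    [0,0,0,0,0,-0.118,0.2],
    [0,0,0,0,0,-0.118,0.2],
    [0,0,0,0,0,-0.118,0.2],
    [0,0,0,0,0,-0.118,0.2],
    [0,0,0,0,0,-0.118,0.2],
    [0,0,0,0,0,-0.118,0.2],
    [0,0,0,0,0,-0.118,0.2],
    [0,0,0,0,0,-0.118,0.2],
    [0,0,0,0,0,-0.118,0.2],
  ],
)

```text
time_s: 8.03
ee_pos: [0.586, -0.3846, 0.3255]
eef_rot: [-2.494, -1.909, -0.002]
force: [-0.0, -0.0, 0.8]
gripper_width: 0.0683
grip_force: 0.0
```

Call:
servo_tool(
  series=[
    [0,0,0,0,0,-0.118,0.2],
    [0,0,0,0,0,-0.118,0.2],
    [0,0,0,0,0,-0.118,0.2],
    [0,0,0,0,0,-0.118,0.2],
    [0,0,0,0,0,-0.118,0.2],
    [0,0,0,0,0,-0.118,0.2],
    [0,0,0,0,0,-0.118,0.2],
    [0,0,0,0,0,-0.118,0.2],
    [0,0,0,0,0,-0.118,0.2],
    [0,0,0,0,0,0,0.2],
  ],
)

```text
time_s: 8.87
ee_pos: [0.5858, -0.385, 0.3255]
eef_rot: [-1.185, -2.909, -0.002]
force: [0.2, 0.2, -0.4]
gripper_width: 0.0685
grip_force: 0.0
```

Run:
```python
from cell import readout, optics
import cv2
from geo import *
np.set_printoptions(precision=4,suppress=True)
f=optics.grab_frame("wrist"); W=(f["K"],f["R"],f["t"]); np.savez("pics/wrist4.npz",K=W[0],R=W[1],t=W[2])
im=f["color"]; cv2.imwrite("pics/wrist4.png",im[:,:,::-1])
g=((im.min(2)>185)).astype(np.uint8); n,l,st,c=cv2.connectedComponentsWithStats(g)
for i in range(1,n):
    if st[i,4]>200: print(st[i],c[i],onz(W,c[i],.135))
print(proj(W,(.5845,-.389,.135)), readout.get_obs()["ee_pos"])
S,T=cam("side0"),cam("top0")
cv2.imwrite("pics/w4.png",cv2.resize(im[:,:,::-1],None,fx=1.2,fy=1.2))
```

```text
[ 230  146   42   43 1423] [250.5798 167.2741] [ 0.5842 -0.3878  0.135 ]
[249.9289 168.3181] [ 0.5857 -0.3853  0.3255]
```

View pics/w4.png

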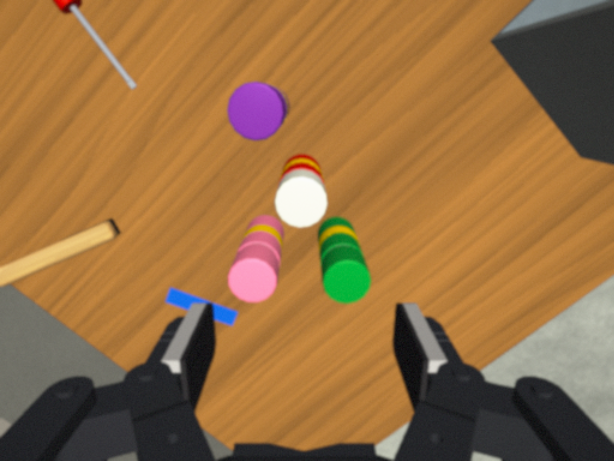

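The wrist view shows the white cap at (301,200), midway between the fingers, with purple above and pink and green below, so the closing line is clear. The cap centre is (0.584,-0.388). Descend and grip.

Call:
servo_tool(
  series=[
    [-0.0007,-0.0028,0.032,0,0,0,0.2],
    [0,0,0.032,0,0,0,0.2],
    [0,0,0.032,0,0,0,0.2],
    [0,0,0.032,0,0,0,0.2],
    [0,0,0.032,0,0,0,0.2],
    [0,0,0.032,0,0,0,0.2],
    [0,0,0.031,0,0,0,0.2],
    [0,0,0,0,0,0,0.2],
    [0,0,0,0,0,0,0.6],
    [0,0,0,0,0,0,0.8],
  ],
  newtons=30,
)

```text
time_s: 9.75
ee_pos: [0.5846, -0.3895, 0.1046]
eef_rot: [1.198, 2.902, 0.001]
force: [0.1, -0.4, 0.8]
gripper_width: 0.0453
grip_force: 0.1
```

Call:
servo_tool(
  series=[
    [0,0,0,0,0,0,0.8],
    [0,0,0,0,0,0,0.8],
    [0,0,0,0,0,0,0.8],
  ],
)

```text
time_s: 10.0
ee_pos: [0.5843, -0.3902, 0.1048]
eef_rot: [1.196, 2.901, -0.0]
force: [0.8, 0.9, 5.9]
gripper_width: 0.043
grip_force: 33.0
```

Call:
servo_tool(
  series=[
    [0,0,-0.02,0,0,0,0.8],
    [0,0,-0.03,0,0,0,0.8],
    [0,0,-0.035,0,0,0,0.8],
    [0,0,-0.035,0,0,0.11,0.8],
    [0,0,-0.035,0,0,0.11,0.8],
    [0,0,-0.035,0,0,0.11,0.8],
    [0,0,0,0,0,0.11,0.8],
    [0,0,0,0,0,0.11,0.8],
    [0,0,0,0,0,0.11,0.8],
    [0,0,0,0,0,0.11,0.8],
  ],
)

```text
time_s: 10.83
ee_pos: [0.583, -0.3898, 0.2936]
eef_rot: [2.206, 2.236, 0.0]
force: [-0.4, -0.3, -2.4]
gripper_width: 0.0433
grip_force: 32.4
```

Call:
servo_tool(
  series=[
    [0,0,0,0,0,0.11,0.8],
    [0,0,0,0,0,0,0.8],
    [0,0,0,0,0,0,0.8],
  ],
)

```text
time_s: 11.08
ee_pos: [0.5831, -0.3897, 0.2931]
eef_rot: [2.316, 2.122, -0.0]
force: [0.8, 0.4, -1.9]
gripper_width: 0.0435
grip_force: 32.4
```

Call:
servo_tool(
  series=[
    [0.02,-0.0058,0,0,0,0,0.8],
    [0.0319,-0.0092,0,0,0,0,0.8],
    [0.0319,-0.0092,0,0,0,0,0.8],
    [0.0319,-0.0092,0,0,0,0,0.8],
    [0.0319,-0.0092,0,0,0,0,0.8],
    [0.0319,-0.0092,0,0,0,0,0.8],
    [0.0319,-0.0092,0,0,0,0,0.8],
    [0.0319,-0.0092,0,0,0,0,0.8],
    [0.0319,-0.0092,0,0,0,0,0.8],
    [0.0319,-0.0092,0,0,0,0,0.8],
  ],
)

```text
time_s: 11.92
ee_pos: [0.5222, -0.0745, 0.2931]
eef_rot: [2.315, 2.123, 0.0]
force: [0.4, 0.4, -1.4]
gripper_width: 0.0432
grip_force: 32.4
```

Call:
servo_tool(
  series=[
    [0.03,-0.0087,0,0,0,0,0.8],
    [0.03,-0.0087,0,0,0,0,0.8],
    [0.03,-0.0087,0,0,0,0,0.8],
    [0.0177,-0.0055,0,0,0,0,0.8],
    [0,0,0,0,0,0,0.8],
    [0,0,0,0,0,0,0.8],
    [0,0,0,0,0,0,0.8],
  ],
)

```text
time_s: 12.5
ee_pos: [0.5013, 0.0332, 0.2928]
eef_rot: [2.318, 2.119, -0.0]
force: [0.6, -0.1, -1.4]
gripper_width: 0.0431
grip_force: 32.4
```

Call:
servo_tool(
  series=[
    [-0.001,-0.001,0.02,0,0,0,0.8],
    [0,0,0.02,0,0,0,0.8],
    [0,0,0.02,0,0,0,0.8],
    [0,0,0.016,0,0,0,0.8],
    [0,0,0.006,0,0,0,0.8],
    [0,0,0,0,0,0,0.8],
  ],
)

```text
time_s: 13.0
ee_pos: [0.4995, 0.0319, 0.2094]
eef_rot: [-2.32, -2.116, 0.004]
force: [-0.4, -0.2, -1.0]
gripper_width: 0.0429
grip_force: 32.3
```

Call:
servo_tool(
  series=[
    [0,0,0.003,0,0,0,0.8],
    [0,0,0.002,0,0,0,0.8],
    [0,0,0,0,0,0,0.8],
  ],
)

```text
time_s: 13.25
ee_pos: [0.5004, 0.033, 0.2061]
eef_rot: [2.32, 2.118, 0.001]
force: [-0.5, -0.1, -1.6]
gripper_width: 0.0432
grip_force: 32.3
```

Call:
servo_tool(
  series=[
    [0,0,0.002,0,0,0,0.8],
    [0,0,0,0,0,0,0.8],
    [0,0,0,0,0,0,0.8],
  ],
)

```text
time_s: 13.5
ee_pos: [0.5009, 0.0334, 0.2045]
eef_rot: [2.319, 2.117, 0.003]
force: [0.4, -0.5, 4.9]
gripper_width: 0.0434
grip_force: 32.4
```

Contact at the expected height. Release and rise.

Call:
servo_tool(
  series=[
    [0,0,0,0,0,0,0.3],
    [0,0,0,0,0,0,0.25],
    [0,0,0,0,0,0,0.25],
    [0,0,0,0,0,0,0.25],
    [0,0,-0.02,0,0,0,0.25],
    [0,0,-0.03,0,0,0,0.25],
    [0,0,-0.035,0,0,0,0.25],
    [0,0,-0.035,0,0,0,0.25],
    [0,0,0,0,0,0,0.25],
  ],
)

```text
time_s: 14.25
ee_pos: [0.5023, 0.0341, 0.3298]
eef_rot: [2.316, 2.115, 0.012]
force: [1.2, 1.5, -0.1]
gripper_width: 0.0636
grip_force: 0.0
```

Run:
```python
from cell import readout, optics
import cv2
from geo import *
f=optics.grab_frame("wrist"); W=(f["K"],f["R"],f["t"]); np.savez("pics/wrist5.npz",K=W[0],R=W[1],t=W[2])
cv2.imwrite("pics/wrist5.png",f["color"][:,:,::-1])
a=f["color"]; g=(a.min(2)>185).astype(np.uint8); n,l,st,c=cv2.connectedComponentsWithStats(g)
for i in range(1,n):
    if st[i,4]>150: print(st[i],c[i],onz(W,c[i],.235))
print(proj(W,(.5,.034,.235)), np.round(readout.get_obs()["ee_pos"],4),np.round(readout.get_obs()["joints"],2))
s=optics.grab_frame("side"); np.savez("pics/side5.npz",K=s["K"],R=s["R"],t=s["t"]); cv2.imwrite("pics/side5.png",s["color"][:,:,::-1])
w=cv2.resize(a[:,:,::-1],None,fx=1.0,fy=1.0); v=cv2.resize(s["color"][90:300,190:320,::-1],None,fx=1.82,fy=1.82)
c=np.zeros((384,770,3),np.uint8); c[:,:512]=w; c[:v.shape[0],520:520+v.shape[1]]=v; cv2.imwrite("pics/c5.png",c)
```

```text
[ 90  65  16  17 214] [97.62616822 73.10280374] [0.41085885 0.12860921 0.235     ]
[121  84  10  46 224] [125.45535714 106.58928571] [0.42416082 0.10641069 0.235     ]
[141  84   7  38 163] [144.02453988 102.36196319] [0.43689401 0.10795752 0.235     ]
[ 185  162  130   65 4169] [243.48572799 191.59198849] [0.49595851 0.04002101 0.235     ]
[273 162  32  27 706] [289.61189802 173.44617564] [0.529838   0.05044042 0.235     ]
[249.86019325 198.92502922] [0.5015 0.0337 0.3268] [ 0.21  0.26 -0.48  1.73  0.13  1.17 -0.4 ]
```

View pics/c5.png

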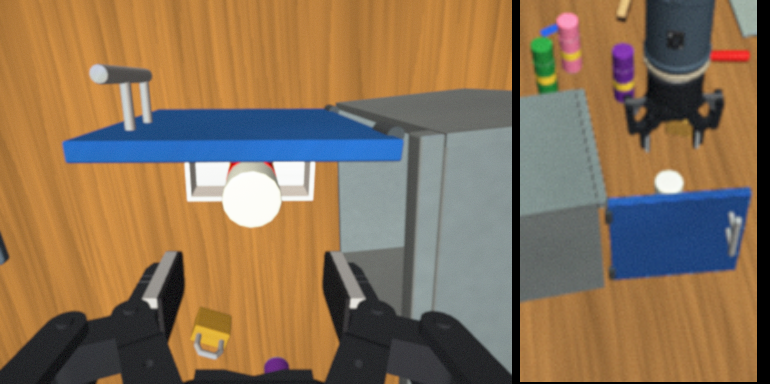

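The can stands upright in the rack: cap at (252,197) in the wrist view, visible above the door in the side view. The bar is at (98,73). Now back to the handle.

Call:
servo_tool(
  series=[
    [0,0,0,0,0,0.1236,0.4],
    [0,0,0,0,0,0.1236,0.65],
    [0,0,0,0,0,0.1236,0.65],
    [0,0,0,0,0,0.1236,0.65],
    [0,0,0,0,0,0.1236,0.65],
    [0,0,0,0,0,0.1236,0.65],
    [0,0,0,0,0,0.1236,0.65],
    [0,0,0,0,0,0.1236,0.65],
    [0,0,0,0,0,0.1236,0.65],
    [0,0,0,0,0,0.1236,0.65],
  ],
)

```text
time_s: 15.18
ee_pos: [0.4992, 0.033, 0.322]
eef_rot: [3.119, 0.373, -0.005]
force: [-1.0, 0.9, -0.4]
gripper_width: 0.0302
grip_force: 0.0
```

Call:
servo_tool(
  series=[
    [0,0,0,0,0,0.1236,0.65],
    [0,0,0,0,0,0.1236,0.65],
    [-0.016,-0.024,0,0,0,0,0.65],
    [-0.016,-0.024,0,0,0,0,0.65],
    [-0.016,-0.024,0,0,0,0,0.65],
    [-0.016,-0.024,0,0,0,0,0.65],
    [0,0,0,0,0,0,0.65],
    [0,0,0,0,0,0,0.65],
  ],
)

```text
time_s: 15.85
ee_pos: [0.435, 0.1303, 0.3226]
eef_rot: [3.141, 0.0, -0.003]
force: [0.0, -0.7, -0.5]
gripper_width: 0.0298
grip_force: 0.0
```

Call:
servo_tool(
  series=[
    [0,0.003,0,0,-0.06,0,0.65],
    [0,0,0,0,-0.06,0,0.65],
    [-0.0025,0,0,0,-0.06,0,0.65],
    [0,0,0.03,0,0,0,0.65],
    [0,0,0.03,0,0,0,0.65],
    [0,0,0.0225,0,0,0,0.65],
    [0,0,0.016,0,0,0,0.65],
    [0,0,0,0,0,0,0.65],
  ],
)

```text
time_s: 16.52
ee_pos: [0.4143, 0.1246, 0.2237]
eef_rot: [3.126, -0.007, -0.292]
force: [-1.0, -0.3, 0.4]
gripper_width: 0.0297
grip_force: 0.0
```

Call:
servo_tool(
  series=[
    [0,0,0,0,0,0,0.9],
    [0,0,0,0,0,0,1],
    [0,0,0,0,0,0,1],
    [0,0,0,0,0,0,1],
  ],
  newtons=40,
)

```text
time_s: 16.85
ee_pos: [0.4167, 0.1261, 0.2273]
eef_rot: [-3.129, 0.006, 0.281]
force: [0.9, -1.5, -7.6]
gripper_width: 0.0102
grip_force: 39.2
```

Run:
```python
from geo import *
from cell import readout
b0=np.array([.5663,-.1214]); H=np.array([.6053,.0708]); v=b0-H
p=np.array(readout.get_obs()["ee_pos"])[:2]; print(p)
g=p+[.002,0]; d=g-H
th0=np.degrees((np.arctan2(v[1],v[0])-np.arctan2(d[1],d[0]))%(2*np.pi)); print("th0",th0)
th=np.radians(np.r_[th0,th0-2,th0-5,np.arange(th0-9,10,-4.5),6,3,1,0])
P=np.array([H+np.array([[np.cos(t),np.sin(t)],[-np.sin(t),np.cos(t)]])@v for t in th])
for t,p,d in zip(np.degrees(th)[1:],P[1:],np.diff(P,axis=0)): print(round(t,1),p.round(3),(d*[1,-1]).round(4))
```

```text
[0.41669813 0.12611828]
th0 95.04214059936047
93.0 [0.415 0.12 ] [-0.0018  0.0066]
90.0 [0.413 0.11 ] [-0.0023  0.01  ]
86.0 [0.411 0.096] [-0.0023  0.0135]
81.5 [0.409 0.081] [-0.0014  0.0153]
77.0 [0.409 0.066] [-0.0002  0.0154]
72.5 [0.41 0.05] [0.001  0.0154]
68.0 [0.412 0.035] [0.0022 0.0152]
63.5 [0.416 0.02 ] [0.0034 0.015 ]
59.0 [0.42  0.005] [0.0046 0.0147]
54.5 [ 0.426 -0.009] [0.0057 0.0143]
50.0 [ 0.433 -0.023] [0.0068 0.0138]
45.5 [ 0.441 -0.036] [0.0079 0.0132]
41.0 [ 0.45  -0.049] [0.0089 0.0126]
36.5 [ 0.46 -0.06] [0.0098 0.0118]
32.0 [ 0.47  -0.071] [0.0107 0.011 ]
27.5 [ 0.482 -0.082] [0.0116 0.0102]
23.0 [ 0.494 -0.091] [0.0123 0.0092]
18.5 [ 0.507 -0.099] [0.013  0.0082]
14.0 [ 0.521 -0.106] [0.0136 0.0072]
6.0 [ 0.546 -0.116] [0.0256 0.0101]
3.0 [ 0.556 -0.119] [0.0099 0.0028]
1.0 [ 0.563 -0.121] [0.0067 0.0016]
0.0 [ 0.566 -0.121] [0.0033 0.0007]
```

Call:
servo_tool(
  series=[
    [-0.0018,0.0066,0,0,0,0,1],
    [-0.0023,0.01,0.0003,0,0,0,1],
    [-0.0023,0.0135,0.0003,0,0,0,1],
    [-0.0014,0.0153,0,0,0,0,1],
    [-0.0002,0.0154,0,0,0,0,1],
    [0.001,0.0154,0,0,0,0,1],
    [0.0022,0.0152,-0.0004,0,0,0,1],
    [0.0034,0.015,-0.0006,0,0,0,1],
  ],
)

```text
time_s: 17.52
ee_pos: [0.4135, 0.0188, 0.2277]
eef_rot: [-3.128, 0.005, 0.284]
force: [3.6, 4.6, -11.8]
gripper_width: 0.0103
grip_force: 39.9
```

Call:
servo_tool(
  series=[
    [0.0046,0.0147,-0.0008,0,0,0,1],
    [0.0057,0.0143,-0.001,0,0.03,0,1],
    [0.0068,0.0138,-0.001,0,0.03,0,1],
    [0.0079,0.0132,-0.001,0,0.03,0,1],
    [0.0089,0.0126,-0.0008,0,0.03,0,1],
    [0.0098,0.0118,-0.0006,0,0.03,0,1],
    [0.0107,0.011,-0.0003,0,0.03,0,1],
    [0.0116,0.0102,0,0,0,0,1],
  ],
)

```text
time_s: 18.18
ee_pos: [0.4801, -0.0818, 0.2284]
eef_rot: [-3.14, 0.005, -0.004]
force: [1.5, 3.8, -3.4]
gripper_width: 0.0105
grip_force: 40.2
```

Call:
servo_tool(
  series=[
    [0.0123,0.0092,0,0,0,0,1],
    [0.013,0.0082,0,0,0,0,1],
    [0.0136,0.0072,0,0,0,0,1],
    [0.0126,0.0055,0,0,0,0,1],
    [0.013,0.0046,0,0,0,0,1],
    [0.0099,0.0028,0,0,0,0,1],
    [0.0067,0.0016,0,0,0,0,1],
    [0.0033,0.0007,0,0,0,0,1],
    [0,0,0,0,0,0,1],
  ],
)

```text
time_s: 18.93
ee_pos: [0.5638, -0.1213, 0.2284]
eef_rot: [-3.141, 0.005, 0.003]
force: [-4.5, 4.9, 6.3]
gripper_width: 0.0105
grip_force: 41.1
```

Call:
servo_tool(
  series=[
    [0.003,0,0,0,0,0,1],
    [0.001,0,0,0,0,0,1],
    [0,0,0,0,0,0,1],
  ],
)

```text
time_s: 19.18
ee_pos: [0.5639, -0.1213, 0.2284]
eef_rot: [-3.141, 0.006, 0.013]
force: [-19.9, 5.9, 17.3]
gripper_width: 0.0103
grip_force: 42.4
```

Stopped with 20 N at the handle. Release, rise, retreat to the first wrist-picture spot and compare.

Call:
servo_tool(
  series=[
    [-0.002,0,0,0,0,0,1],
    [0,0,0,0,0,0,0.4],
    [0,0,0,0,0,0,0.3],
    [0,0,0,0,0,0,0.3],
    [0,0,-0.025,0,0,0,0.3],
    [0,0,-0.035,0,0,0,0.3],
    [0,0,-0.04,0,0,0,0.3],
    [-0.032,0.018,0,0,0,0,0.3],
    [-0.032,0.018,0,0,0,0,0.3],
    [-0.032,0.018,0,0,0,0,0.3],
  ],
)

```text
time_s: 20.02
ee_pos: [0.4699, -0.1764, 0.3282]
eef_rot: [3.141, -0.004, 0.003]
force: [0.6, -1.0, -0.6]
gripper_width: 0.0599
grip_force: 0.0
```

Call:
servo_tool(
  series=[
    [0,0,0,0,0,0,0.3],
    [0,0,0,0,0,0,0.3],
    [0,0,0,0,0,0,0.3],
  ],
)

```text
time_s: 20.27
ee_pos: [0.471, -0.1757, 0.328]
eef_rot: [3.141, -0.006, 0.002]
force: [0.6, -0.4, -0.2]
gripper_width: 0.0597
grip_force: 0.0
```

Run:
```python
from cell import readout, optics
import cv2
from geo import *
for n in ("wrist","side","top"):
    f=optics.grab_frame(n); np.savez(f"pics/{n}6.npz",K=f["K"],R=f["R"],t=f["t"]); cv2.imwrite(f"pics/{n}6.png",f["color"][:,:,::-1])
print(np.round(readout.get_obs()["ee_pos"],4), readout.get_obs()["time_s"])
W=cam("wrist6"); print(proj(W,(.5656,-.122,.245)))
w=cv2.resize(cv2.imread("pics/wrist6.png")[0:80,100:260],None,fx=2.6,fy=2.6,interpolation=cv2.INTER_CUBIC)
R=lambda n,k: cv2.resize(cv2.imread(f"pics/{n}{k}.png"),None,fx=1,fy=1)
z=lambda a,s:cv2.resize(a,None,fx=s,fy=s,interpolation=cv2.INTER_CUBIC)
t0,t6=[z(R("top",k)[155:190,222:310],4.4) for k in (0,6)]; s0,s6=[z(R("side",k)[130:250,215:285],2.9) for k in (0,6)]
c=np.zeros((590,800,3),np.uint8); 
for im,x,y in ((w,0,0),(t0,0,215),(t6,0,375),(s0,430,0),(s6,430,0)): pass
c[:w.shape[0],:w.shape[1]]=w; c[215:215+t0.shape[0],:t0.shape[1]]=t0; c[375:375+t6.shape[0],:t6.shape[1]]=t6
c[:s0.shape[0],430:430+s0.shape[1]][:,:]=s0[:, :370]; c2=s6[:580]; c[:,:][0:s6.shape[0],635:635+min(165,s6.shape[1])]=s6[:,:165]
cv2.imwrite("pics/c6.png",c)
```

```text
[ 0.4715 -0.1749  0.3274] 20.4167
[162.92255093  56.71795327]
```

View pics/c6.png

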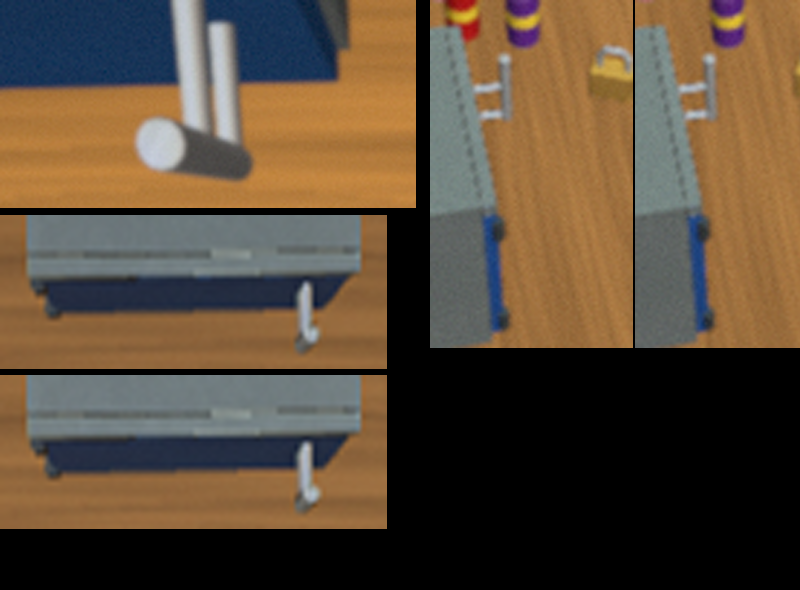

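The closed door matches the start picture. The bar top at wrist (161,55.6) sits about 0.7 mm farther in than at the start, and the door met a hard stop at 20 N. The other things stand where they were and the gripper is clear. Handing in.

```bash
python3 -c "
from cell import robot; print(robot.job_done())"
```

```text
the job is handed in; nothing more can be done
None
```

I opened the door by its handle to about 95°, stood the red can upright in the rack, let go of it, closed the door against its stop, and handed the job in at about 20 s. The can was last seen upright before the door closed; the verdict has not been shown to me.

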